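# Unlock the hand scanner, draw it from its cradle and hold it aimed at the carton's barcode

## Task

Book in the vial carton that lies on its side with its barcode up: slide the bolt of the desk cradle outward until it comes up against its stop, while the hand scanner still sits in the cradle, then draw the scanner straight up out of the well without wrenching it. Tip it nose down and hold it in the air about a hand's breadth (12 cm) from the barcode, with its window looking at the middle of the barcode on a slant, about halfway between level and straight down. Finish while holding it there, still and carried by the gripper alone; leave the carton and everything else on the desk where they are.

Things in the scene. Friction and masses are not known exactly. Their poses are not given: they have to be found in the camera images.
- scanner: pistol-shaped hand scanner, 0.18 to 0.26 kg, upright in the cradle. Origin: middle of the handle's foot; z up the straight handle, x the way it looks (at first roughly to the robot). Handle 36 (x) x 32 (y) mm up to z 118, 16 mm wide waist at z 62 to 76 for the bolt. Grip the light grey head on top: z 115 to 157, flat sides 46 mm apart in y, best at x 8, z 137; mass centre near x 6, z 98
- window (a point): middle of the window on the front of the scanner's head, at x 72, z 136 mm in the scanner's frame, same axes: x is the line of sight. The head's grey middle runs from x -40 to 45; in front of it is the black nose, x 45 to 71, 58 mm wide (y), 48 mm high
- foot (a point): the scanner's origin: centre of the underside of the handle
- cradle: desk cradle, does not move; origin on the desk under the well, axes as the seated scanner's (z up, x the way it looks). Grey block 86 (x) x 80 (y) x 72 mm with a 39 x 35 mm well 60 mm deep (the seated foot is 12 mm above the desk); foot plate 120 x 100 x 10 mm. A shelf 44 mm wide at the block's top height carries the bolt out to y -118
- well_mouth (a point): centre of the well's mouth, on top of the block, 72 mm above the desk
- bolt (a joint): travel of the steel bolt on the cradle, m: 0 fully in (tongue in the waist of the handle, the scanner cannot be lifted), 0.024 fully out against its end stop. It slides along the cradle's -y, moves at about 1.5 N and stays where it is left; it starts at 0 to 6 mm
- bolt_knob (a point): top of the bolt's upright black knob, 14 x 14 mm and 36 mm high, top 118.5 mm above the desk; moves with the bolt: at y -78 mm in the cradle's frame when the bolt is fully in. Pinch it from above with the fingers closing along the cradle's x
- carton: loose vial carton with a black slip lid, 0.16 kg, lying on its long side with the barcode side up: 132 mm long, 56 mm wide, 70 mm high as it lies. Origin: in the middle of its underside (which now faces sideways), 35 mm above the desk; its y runs along the length, its z lies level from the underside to the lid, its -x points up
- label (a point): middle of the printed barcode on the carton's upper face, 70 mm above the desk
- mouse: black computer mouse, bystander 108 x 60 x 34 mm
- stapler: dark blue stapler, bystander 148 x 36 x 45 mm
- vial_a: small vial, bystander, 23 mm across, 49 mm high
- vial_b: small vial, bystander, 23 mm across, 49 mm high
- roll: roll of fixing plaster, bystander, 52 mm across, 25 mm high
Not all that is in view belongs to the job. What is shaped like the cradle but white is not meant.

How it is judged (in metres and radians):
On the way, in this order (a step that is already met when the one before it is completed fails the run):
1. the bolt is slid out to its stop while the scanner still sits in the well (value of joint bolt above 0.021 m and z of foot in the frame of well_mouth below -0.054 m), for 0.2 s.
2. the scanner is drawn up clear of the well (height (world z) of foot above 0.078 m and contact force between scanner and the fingers above 1 N), for 0.1 s.
At the end, for the whole second after the job is handed in: gripper alone carries the still scanner, foot > 40 mm and window > 90 mm up, touching neither cradle nor carton; barcode centre 60-180 mm ahead of the window, within 20 mm of its line of sight, which slopes 30-65 deg below level; bolt out > 19 mm; carton moved < 15 mm (x of label in the frame of window between 0.06 and 0.18 m and y of label in the frame of window between -0.02 and 0.02 m and z of label in the frame of window between -0.02 and 0.02 m and angle between window's own x axis and vertical between 2.09 and 2.71 rad and contact force between scanner and the fingers above 1 N and contact force between scanner and cradle below 0.1 N and contact force between scanner and carton below 0.1 N and height (world z) of foot above 0.04 m and height (world z) of window above 0.09 m and linear speed of scanner below 0.03 m/s and angular speed of scanner below 0.15 rad/s and value of joint bolt above 0.019 m and distance of carton from where it was at the start of the episode below 0.015 m); the arm keeps its last pose, push and grip.
It fails at once if the carton is shoved more than 25 mm (distance of carton from where it was at the start of the episode above 0.025 m).
It fails at once if the scanner is wrenched against the cradle or its bolt with more than 40 N (contact force between scanner and cradle above 40 N).
It fails at once if a bystander is moved more than 25 mm (distance of any of mouse, stapler, vial_a, vial_b, roll from where it was at the start of the episode above 0.025 m).
It also fails if it takes over 48 s, if anything falls off the work surface, if the arm or the gripper's body presses on something with over 40 N, if the wrist force passes 120 N, or if a joint passes its speed limit or range.

## Robot

A 6-joint arm with a two-finger parallel gripper is mounted at the origin on a cart in front of the work surface, level with it; the furniture and walls round the work are solid. World frame = base frame: x ahead of the robot, y to its left, z up, the work surface at z = 0. Lengths are in mm, angles in degrees, forces in N, time in s.
With the tool pointing down it reaches from about 375 to 975 mm from the base axis. Payload 3.8 kg.
Tool frame: the origin (TCP) lies on the mounting face of the last link; the fingertips stand 173 mm ahead of it and the grasp point (between the pads) lies 155 mm ahead of it; z points along the fingers, y is the line along which they close (so a half turn about z gives the same grasp; the last joint's range is limited). The gripper opens to 85 mm and grips with 20 to 120 N. Pads are 22 mm wide; open, the fingers measure 114 mm over their backs; the gripper's body (76 mm by 85 mm) begins 54 mm behind the grasp point. The pads swing forward as they close: fully open they stand 13 mm farther back than shut.
Start: joints at [-78.26, 15.12, 91.902, -0, 72.978, -2.114], TCP at [161.624, -655.36, 404.68] pointing down, gripper open.
Joint ranges: [-150.88, 150.88], [-54.13, 125.18], [17.81, 147.31], [-75.09, 255.09], [0, 152.58], [-146.25, 146.25]. Speed limits (degrees/s): [147.25, 147.25, 180, 180, 180, 180].

## Interface

Orientations are given as a 3x3 rotation matrix whose columns are the frame's x, y, z axes.
In Python, from plant import robot, viewer, finder gives the robot as it stands. The module is installed in compiled form; this text tells all that it offers.
- The arm moves only by the tool send_rows, never from a script. Its argument "targets" is one flat list of numbers, 4 for each row, row after row: the shift along the world's x, y, z in units of 30 mm (1.0 is 30 mm), then the turn about the world's z in units of 6 degrees (1.0 is 6 degrees). A call has 1 to 20 rows; each row is the pose to reach, as a shift and turn from the pose commanded when the call began; what a row does not reach only later rows make up. A row lasts 1/10 s, in which the tool goes at most 50 mm and 8.59 degrees, less where a joint would pass 70% of its speed; a pose out of reach is approached as far as the arm can. A call with a gripper value outside its range is refused whole. "hand" is the gripper command: -1 is shut, 1 is fully open, values between are in proportion, set as the call begins (left out, the last holds). The fingers move at their own pace and stop on an object; "squeeze" is the grip in N (left out, the last holds). Time passes only in rows, so rows that repeat a pose let the fingers close. It gives the time, the measured TCP pose, the force, the opening and the grip force at its end, in the units of the state.
- robot.sense(): the state, without advancing time (a new reading comes with each control period).
- viewer.grab_frame(name): name is "side" or "top"; returns a dict with "frame" (420x560x3 uint8, red, green, blue), "vertical_fov" (degrees; the focal length in pixels is half the picture's height over the tangent of half this angle, whatever the lens; pixels are square), "cx", "cy" (the principal point, pixels), "rvec" (rotation vector, rad) and "tvec" (3), from world to camera coordinates, as OpenCV has them. Camera axes: x right, y down, z forward; pixel columns grow to the right and rows downward; lengths in mm; the calibration is good to about 2 mm. A picture is of the moment at which its call begins. There is no depth.
- robot.job_done(): hands the job in; it is judged then, once.
Trained networks look in a picture, given as the dict that the camera call returned (one of the last four; its "shot" number tells which), for a name from the list of things; names that differ only in an ending like _2 or _b are one class to them, and where a whole thing is asked for, a point or a joint stands for the part that bears it (a point fixed in the world has none). Each returns a list of dicts, best first, with "conf" (0 to 1); they miss things now and then, are a little off and sometimes report something else, mostly with a low value. They report only what shows in the picture. A call takes as long as a camera call. They do not tell look-alikes from the thing itself.
- finder.recognise(picture, label): "centre" ([column, row] in pixels, amid what is visible of it).
- finder.outline_of(picture, label): "region" (420x560 bool, what is visible of it) and "centre" ([column, row] in pixels, amid what is visible of it).
- finder.mark_of(picture, label): "centre" ([column, row] in pixels: a listed point, or the origin of a listed thing).
The state is a dict: "time_s": time; "qpos": joint angles; "qd": joint speeds; "joint_efforts": joint torques, N m; "tool_pos": TCP position; "tcp_rot": TCP orientation; "ft_force": force on the tool from outside, world axes, zero at the start; "ft_torque": the same for the moment, N m; "opening": opening from 0.0 (shut) to 1.0 (fully open); "gripper_force": force on a finger pad.
Only numpy, scipy, OpenCV 4.12 (cv2) and the standard library are available. Lean on these libraries where they do the work, as an engineer would, in place of code of your own. Each camera call takes 0.05 s, during which the arm holds its last target. There are 200 camera calls.

## Working session

There is one attempt and no reset: what is moved stays moved. The work goes in short steps, Python scripts to look and compute and a tool call to move; the robot and the scene stay as the last step left them, time stands still between calls to the robot, and variables do not carry over. Pictures are saved under pics/ and viewed, at most 10 in all, crops included, and the job is handed in when it is done.

Besides the shell and the picture viewer there is one more tool, called after "Call:" by a JSON object that holds its "method" and its "body". send_rows: Moves the arm, as the interface text tells. Its arguments: {"type":"object","properties":{"targets":{"type":"array"},"hand":{"type":"number"},"squeeze":{"type":"number"}},"required":["targets"]}

```bash
mkdir -p pics
cat > h.py <<'E'
import numpy as np, cv2
from plant import robot, viewer, finder
def K(p):
    f=p["frame"].shape[0]/2/np.tan(np.radians(p["vertical_fov"])/2)
    return np.array([[f,0,p["cx"]],[0,f,p["cy"]],[0,0,1.]])
def ray(p,uv):
    R=cv2.Rodrigues(np.array(p["rvec"],float))[0]; t=np.array(p["tvec"],float).ravel()
    d=R.T@np.linalg.inv(K(p))@np.array([uv[0],uv[1],1.]); return -R.T@t,d/np.linalg.norm(d)
def atz(p,uv,z):
    c,d=ray(p,uv); return c+d*(z-c[2])/d[2]
def tri(a,b):
    (c1,d1),(c2,d2)=a,b
    A=np.stack([d1,-d2],1); s=np.linalg.lstsq(A,c2-c1,rcond=None)[0]
    return (c1+d1*s[0]+c2+d2*s[1])/2, np.linalg.norm(c1+d1*s[0]-c2-d2*s[1])
def proj(p,X):
    return cv2.projectPoints(np.array(X,float).reshape(-1,3),np.array(p["rvec"],float),np.array(p["tvec"],float),K(p),None)[0].reshape(-1,2)
def save(p,n,crop=None,s=1):
    im=p["frame"][...,::-1]
    if crop: im=im[crop[1]:crop[3],crop[0]:crop[2]]
    cv2.imwrite("pics/"+n,cv2.resize(im,None,fx=s,fy=s,interpolation=cv2.INTER_CUBIC))
E
cat > a.py <<'E'
from h import *
np.set_printoptions(precision=1,suppress=True)
P={n:viewer.grab_frame(n) for n in("side","top")}
save(P["side"],"s0.png",s=1.4);save(P["top"],"t0.png",s=1.4)
Z=dict(well_mouth=72,bolt_knob=118.5,label=70,window=148,foot=12,carton=35,cradle=0,mouse=17,stapler=22,vial_a=25,roll=12)
for l,z in Z.items():
    M={n:finder.mark_of(P[n],l) for n in P}
    for n in P:
        for m in M[n][:3]: print(l,n,round(m["conf"],2),np.array(m["centre"]),atz(P[n],m["centre"],z))
    if M["side"] and M["top"]: print("  tri",*tri(ray(P["side"],M["side"][0]["centre"]),ray(P["top"],M["top"][0]["centre"])))
for n in P: print(n,ray(P[n],(280,210)))
E
python3 a.py
```

```text
well_mouth side 0.74 [223.1 340.4] [ 352.6 -315.7   72. ]
well_mouth side 0.55 [289.9 268.2] [ 523.8 -125.8   72. ]
well_mouth top 0.8 [395.4 280.1] [ 353.5 -301.5   72. ]
well_mouth top 0.69 [173.1 246.8] [456.9 391.7  72. ]
well_mouth top 0.68 [334.1 222.2] [ 535.1 -114.5   72. ]
  tri [ 353.1 -304.5   59.9] 1.4396342396595816
bolt_knob side 0.6 [222.  291.8] [ 360.4 -229.7  118.5]
bolt_knob top 0.57 [382.5 276.2] [ 363.8 -251.4  118.5]
bolt_knob top 0.44 [309.9 224.6] [520.7 -34.3 118.5]
bolt_knob top 0.2 [285.9 274.4] [369.2  39.8 118.5]
  tri [ 361.9 -247.9  134.3] 2.714622459287615
label side 0.78 [270.1 222. ] [512.5  91.4  70. ]
label top 0.69 [269.2 231.8] [504.6  90.8  70. ]
  tri [508.5  90.5  70.3] 7.761174252713389
window side 0.82 [261.3 243.9] [ 459.1 -120.2  148. ]
window side 0.27 [357.1 252. ] [ 660.1 -194.9  148. ]
window top 0.77 [343.4 244.2] [ 457.5 -131.3  148. ]
  tri [ 457.3 -130.3  155.1] 1.035659445595449
carton side 0.86 [260.9 223.7] [492.5 143.3  35. ]
carton top 0.75 [256.5 238.6] [487.  131.9  35. ]
  tri [488.7 131.6  42.2] 4.930603583736165
cradle si
[... 513 characters left out ...]
84 [174.3 243.8] [471.4 398.4  22. ]
stapler top 0.17 [256.1 239.1] [486.8 133.7  22. ]
  tri [475.7 400.4  11.9] 6.510984286473664
vial_a side 0.63 [230.5 266. ] [387.5 -27.   25. ]
vial_a side 0.49 [225.9 260.7] [377.5  -2.   25. ]
vial_a top 0.63 [285.8 269.8] [387.5  37.6  25. ]
vial_a top 0.62 [300.7 269.1] [389.8 -10.2  25. ]
vial_a top 0.4 [173.3 245.7] [464.9 400.8  25. ]
  tri [389.5  36.3 -23.8] 0.9054455297506192
roll side 0.66 [322.3 223.7] [680.4 139.7  12. ]
roll top 0.76 [243.6 176. ] [699.6 177.1  12. ]
  tri [699.2 179.5 -13.4] 13.110473734375207
side (array([ 366.8, -886.6,  687.9]), array([ 0.2,  0.8, -0.5]))
top (array([ 311.1,   78.7, 1590.3]), array([ 0.2, -0. , -1. ]))
```

View pics/s0.png

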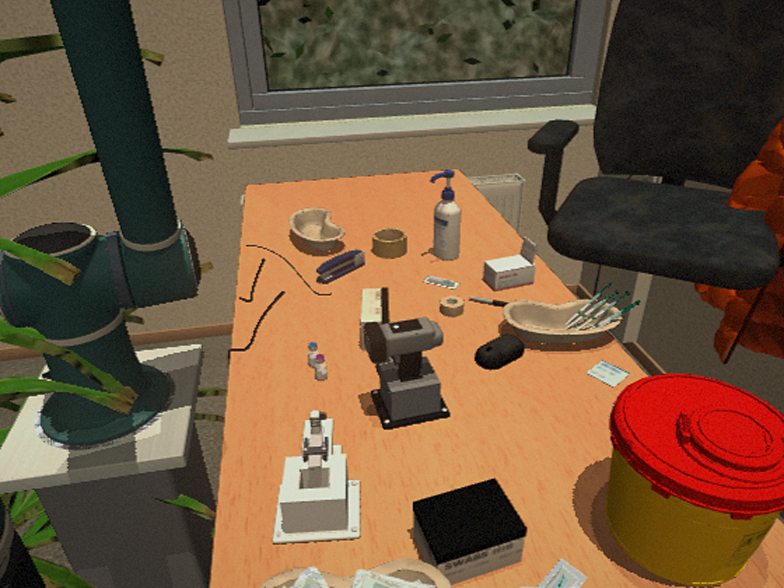

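View pics/t0.png

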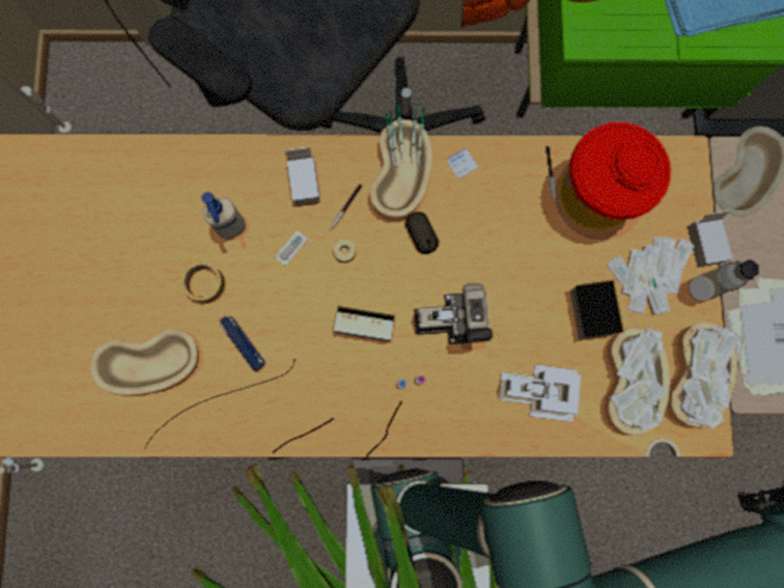

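```bash
python3 -c "
from h import *
p=viewer.grab_frame('side');print({k:v for k,v in p.items() if k!='frame'})
p=viewer.grab_frame('top');print({k:v for k,v in p.items() if k!='frame'})
s=robot.sense();print(s)"
```

```text
{'vertical_fov': 53.86518639804037, 'cx': 281.2196456586926, 'cy': 211.44032465201357, 'rvec': array([ 2.0956315 , -0.20847957,  0.09719149]), 'tvec': array([-516.32135843,  191.35618491, 1044.27621035]), 'shot': 3}
{'vertical_fov': 46.807289048527664, 'cx': 275.9218961472558, 'cy': 213.6507594594537, 'rvec': array([ 2.13891813, -2.13829127,  0.18214507]), 'tvec': array([  69.25860877,  566.63371026, 1518.57061448]), 'shot': 4}
{'time_s': 1.3, 'qpos': array([-7.82605479e+01,  1.51205559e+01,  9.19022123e+01,  2.22903906e-04,
        7.29769107e+01, -2.11543422e+00]), 'qd': array([ 0.02169339, -0.03096019,  0.06292709, -0.09002407,  0.01702383,
        0.0318172 ]), 'joint_efforts': array([-1.80757892e-03, -5.15064561e+01, -3.67719340e+01, -1.00831232e-04,
        1.12971553e-03,  2.96118560e-05]), 'tool_pos': array([ 161.62286949, -655.36497053,  404.67942827]), 'tcp_rot': array([[ 9.70905605e-01,  2.39462538e-01,  4.78234551e-06],
       [ 2.39462538e-01, -9.70905605e-01, -4.72992068e-06],
       [ 3.51056725e-06,  5.73749909e-06, -1.00000000e+00]]), 'ft_force': array([-0.3701026 ,  0.0479113 ,  0.45766771]), 'ft_torque': array([-0.01346371,  0.04818168, -0.00995657]), 'gripper_force': 0.0, 'opening': 1.0014094474659878}
```

```bash
cat > b.py <<'E'
from h import *
P=viewer.grab_frame("top");S=viewer.grab_frame("side")
a=cv2.resize(P["frame"][200:280,230:370,::-1],None,fx=5,fy=5,interpolation=cv2.INTER_CUBIC)
cv2.imwrite("pics/t1.png",a)
b=cv2.resize(S["frame"][195:310,235:335,::-1],None,fx=5,fy=5,interpolation=cv2.INTER_CUBIC)
cv2.imwrite("pics/s1.png",b)
for p,n in((P,"t"),(S,"s")):
    for l in("carton","scanner","bolt_knob","label"):
        for o in finder.outline_of(p,l)[:2]:
            r=o["region"].astype(np.uint8); m=cv2.minAreaRect(cv2.findNonZero(r)); print(n,l,round(o["conf"],2),np.round(o["centre"],1),np.round(cv2.boxPoints(m),1).tolist())
E
python3 b.py
```

```text
t carton 0.51 [338.5 225.4] [[329.20001220703125, 202.3000030517578], [349.29998779296875, 201.39999389648438], [351.20001220703125, 243.60000610351562], [331.1000061035156, 244.5]]
t scanner 0.78 [339.7 221.4] [[328.6000061035156, 203.39999389648438], [347.79998779296875, 201.6999969482422], [351.3999938964844, 242.60000610351562], [332.1000061035156, 244.3000030517578]]
t scanner 0.37 [314.6 224.1] [[306.5, 222.1999969482422], [329.79998779296875, 219.60000610351562], [330.5, 225.89999389648438], [307.20001220703125, 228.5]]
t bolt_knob 0.59 [381.4 277.4] [[372.3999938964844, 278.79998779296875], [373.20001220703125, 272.6000061035156], [397.5, 275.70001220703125], [396.79998779296875, 281.79998779296875]]
t bolt_knob 0.59 [316.8 227.3] [[295.0, 209.0], [331.0, 209.0], [331.0, 245.0], [295.0, 245.0]]
t label 0.83 [256.6 235.5] [[237.39999389648438, 237.39999389648438], [240.6999969482422, 217.89999389648438], [280.8999938964844, 224.60000610351562], [277.6000061035156, 244.10000610351562]]
s carton 0.61 [268.4 219.1] [[258.0, 205.0], [278.0, 205.0], [278.0, 239.0], [258.0, 239.0]]
s scanner 0.64 [289.5 243.6] [[258.5, 230.5], [315.0, 225.5], [318.8999938964844, 269.5], [262.3999938964844, 274.3999938964844]]
s bolt_knob 0.53 [221.7 312. ] [[219.8000030517578, 334.0], [221.10000610351562, 291.8999938964844], [231.8000030517578, 292.20001220703125], [230.5, 334.29998779296875]]
s bolt_knob 0.46 [357.2 250.4] [[336.20001220703125, 250.39999389648438], [368.20001220703125, 234.39999389648438], [377.0, 252.0], [345.0, 268.0]]
s label 0.62 [267.3 215.9] [[257.0, 205.0], [278.0, 205.0], [278.0, 233.0], [257.0, 233.0]]
```

View pics/t1.png

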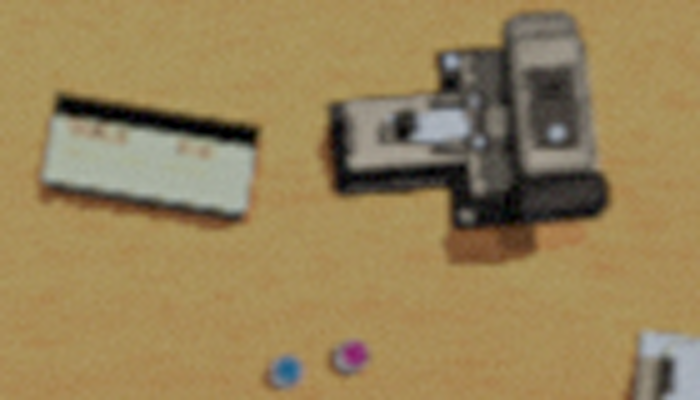

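View pics/s1.png

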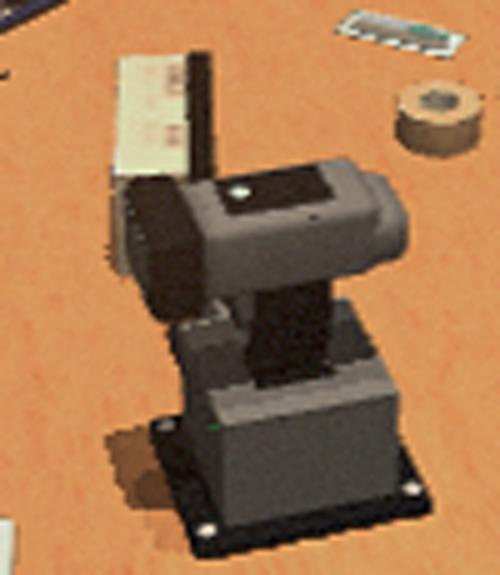

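```bash
cat > c.py <<'E'
from h import *
from scipy.optimize import least_squares
np.set_printoptions(precision=1,suppress=True)
T=viewer.grab_frame("top");S=viewer.grab_frame("side")
a=cv2.resize(T["frame"][213:249,233:287,::-1],None,fx=10,fy=10,interpolation=cv2.INTER_CUBIC)
b=cv2.resize(S["frame"][200:256,250:285,::-1],None,fx=6,fy=6,interpolation=cv2.INTER_CUBIC)
c=np.zeros((360,760,3),np.uint8);c[:a.shape[0],:540]=a;c[:b.shape[0],545:755]=b
cv2.imwrite("pics/c1.png",cv2.convertScaleAbs(c,alpha=1.3))
t=lambda u,v:(230+u/5,200+v/5); s=lambda u,v:(235+u/5,195+v/5)
C=[(S,s(432,505),(-60,50,8)),(S,s(197,550),(60,50,8)),(S,s(155,422),(60,-50,8)),(T,t(440,52),(-60,-50,10)),(T,t(455,225),(60,-50,8)),
 (S,s(212,402),(43,40,72)),(S,s(398,395),(-43,40,72)),(T,t(342,102),(-22,-118,72)),(T,t(345,168),(22,-118,72))]
C+= [(S,(261.3,243.9),(72,0,148)),(T,(343.4,244.2),(72,0,148))]
def W(q,X):
    c_,s_=np.cos(q[2]),np.sin(q[2]); x,y,z=X; return [q[0]+c_*x-s_*y,q[1]+s_*x+c_*y,z]
f=lambda q:np.concatenate([proj(p,W(q,X))[0]-uv for p,uv,X in C])
r=least_squares(f,[525,-120,np.pi],loss="soft_l1",x_scale=[10,10,.1]);q=r.x
print(q[:2],np.degrees(q[2]));print(f(q).reshape(-1,2))
for n,X in(("knob0",(0,-78,118.5)),("knob6",(0,-84,118.5)),("grip",(8,0,149))):
    w=W(q,X);print(n,np.array(w),(proj(T,w)[0]-[230,200])*5,(proj(S,w)[0]-[235,195])*5)
# carton
D=[(T,t(57,97),(-33,66)),(T,t(258,130),(-33,-66)),(T,t(245,212),(33,-66)),(T,t(44,185),(33,66)),(S,s(120,57),(33,66)),(S,s(210,55),(-33,66)),(S,s(114,175),(33,-66))]
# upper face: level width 56
D=[(p,uv,(np.sign(x)*-28,np.sign(y)*66,70)) for p,uv,(x,y) in D]
g=lambda q:np.concatenate([proj(p,W(q,X))[0]-uv for p,uv,X in D])
r=least_squares(g,[510,120,0],loss="soft_l1",x_scale=[10,10,.1]);q=r.x
print("carton",q[:2],np.degrees(q[2]));print(g(q).reshape(-1,2))
print("labeldet in carton frame", [np.array([[np.cos(q[2]),np.sin(q[2])],[-np.sin(q[2]),np.cos(q[2])]])@(np.array(x)-q[:2]) for x in([512.5,91.4],[504.6,90.8])])
E
python3 c.py
```

```text
[ 529.8 -121.1] 184.22110344852717
[[ 0.5 -0. ]
 [-1.   0.7]
 [-2.2 -0.4]
 [-0.9 -0.7]
 [-0.8  0.8]
 [ 1.4  5. ]
 [-0.1 -0.3]
 [ 0.1 -0.7]
 [ 0.6 -0.2]
 [-0.1  1.6]
 [-1.6 -0.2]]
knob0 [524.1 -43.3 118.5] [414.2 117.6] [240.4 190.3]
knob6 [523.7 -37.4 118.5] [404.5 118.3] [237.3 183.9]
grip [ 521.9 -121.7  149. ] [548.8 114.1] [267.6 228. ]
carton [508.7 118.6] -9.035926598970695
[[-0.1 -0.8]
 [ 0.8 -0.9]
 [ 0.7  0.1]
 [-0.5 -1.1]
 [-1.1 -0.3]
 [-0.5 -0.4]
 [-0.7  0.1]]
labeldet in carton frame [array([  8. , -26.3]), array([  0.3, -28.1])]
```

View pics/c1.png

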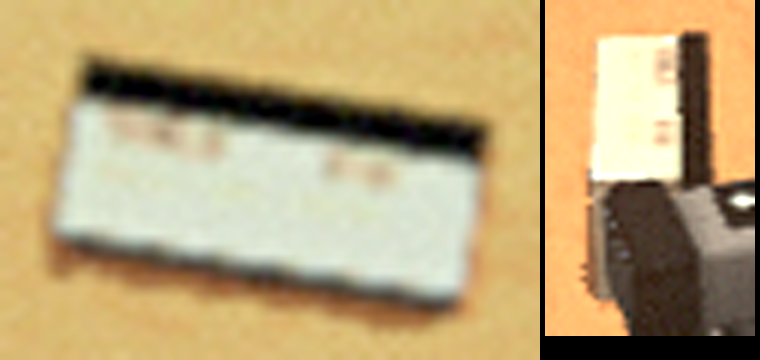

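The side crop shows the seated scanner with its nose toward the robot, and the top crop shows the knob near (310,224). The carton's upper face spans px (238–282, 219–243). The cradle fits at (530,-121) with yaw 184°, and the carton at (509,119). Next I go above the knob.

Call:
{"method": "send_rows", "body": {"targets": [12.08,20.43,0,13.38,12.08,20.43,0,13.38,12.08,20.43,0,13.38,12.08,20.43,0,13.38,12.08,20.43,0,13.38,12.08,20.43,0,13.38,12.08,20.43,0,13.38,12.08,20.43,0,13.38,12.08,20.43,0,13.38,12.08,20.43,0,13.38,12.08,20.43,0,13.38,12.08,20.43,0,13.38,12.08,20.43,0,13.38,12.08,20.43,0,13.38,12.08,20.43,0,13.38,12.08,20.43,0,13.38,12.08,20.43,0,13.38,12.08,20.43,0,13.38], "hand": 0.2, "squeeze": 30}}

```text
time_s: 3.7
tool_pos: [523.4, -43.8, 404.6]
tcp_rot: [[-0.07, 0.998, -0.001], [0.998, 0.07, -0.001], [-0.0, -0.001, -1.0]]
ft_force: [0.6, -0.0, -0.3]
opening: 0.599
gripper_force: 0.0
```

Call:
{"method": "send_rows", "body": {"targets": [0,0.05,-1.5,0,0,0.05,-3,0,0,0.05,-3.5,0,0,0.05,-4,0,0,0.05,-4.5,0,0,0.05,-4.57,0,0,0.05,-4.57,0]}}

```text
time_s: 4.4
tool_pos: [524.5, -41.2, 268.1]
tcp_rot: [[-0.072, 0.997, 0.001], [0.997, 0.072, -0.0], [-0.0, 0.001, -1.0]]
ft_force: [0.2, -0.4, 0.0]
opening: 0.602
gripper_force: 0.0
```

```bash
python3 -c "
from h import *
T=viewer.grab_frame('top');S=viewer.grab_frame('side')
a=cv2.resize(T['frame'][195:255,270:370,::-1],None,fx=4,fy=4,interpolation=2)
b=cv2.resize(S['frame'][170:290,240:330,::-1],None,fx=4,fy=4,interpolation=2)
c=np.zeros((480,770,3),np.uint8);c[:240,:400]=a;c[:,405:765]=b
cv2.imwrite('pics/k1.png',c);print(robot.sense()['tool_pos'],robot.sense()['ft_force'])"
```

```text
[524.8378315 -41.0332981 268.9418924] [-1.14168591  0.15199866 -0.65112523]
```

View pics/k1.png

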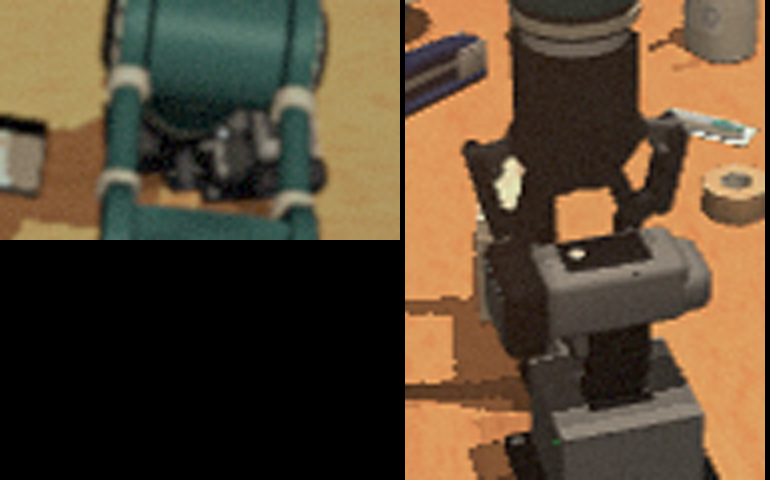

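The gripper stands behind the head, straddling the place where the hidden knob should be. I close and check the opening, which should come to about 0.165.

Call:
{"method": "send_rows", "body": {"targets": [0,0,0,0,0,0,0,0,0,0,0,0,0,0,0,0,0,0,0,0,0,0,0,0], "hand": -1, "squeeze": 40}}

```text
time_s: 5.1
tool_pos: [524.4, -40.9, 268.4]
tcp_rot: [[-0.072, 0.997, 0.001], [0.997, 0.072, -0.0], [-0.0, 0.001, -1.0]]
ft_force: [-0.4, 0.5, 5.1]
opening: 0.151
gripper_force: 40.7
```

Call:
{"method": "send_rows", "body": {"targets": [-0.01,0.15,0,0,-0.02,0.3,0,0,-0.03,0.45,0,0,-0.045,0.6,0,0,-0.05,0.7,0,0,-0.055,0.75,0,0,-0.055,0.75,0,0]}}

```text
time_s: 5.8
tool_pos: [522.8, -20.4, 268.3]
tcp_rot: [[-0.074, 0.997, 0.001], [0.997, 0.074, -0.006], [-0.006, 0.001, -1.0]]
ft_force: [-0.6, -10.6, 4.3]
opening: 0.153
gripper_force: 40.5
```

Call:
{"method": "send_rows", "body": {"targets": [0,0.08,0,0,0,0.13,0,0,0,0.13,0,0,0,0.13,0,0]}}

```text
time_s: 6.2
tool_pos: [522.8, -19.2, 268.2]
tcp_rot: [[-0.075, 0.997, 0.001], [0.997, 0.075, -0.011], [-0.011, 0.001, -1.0]]
ft_force: [-0.0, -23.6, 3.2]
opening: 0.156
gripper_force: 40.3
```

Force rises against the stop and the knob is at y -19, where the fit predicts it. Now I release and rise.

Call:
{"method": "send_rows", "body": {"targets": [0,-0.1,0,0,0,-0.1,0,0,0,-0.1,0,0,0,-0.1,0,0], "hand": 0.3}}

```text
time_s: 6.6
tool_pos: [522.2, -17.1, 267.2]
tcp_rot: [[-0.072, 0.997, -0.001], [0.997, 0.072, 0.0], [0.0, -0.001, -1.0]]
ft_force: [0.7, -0.2, -0.3]
opening: 0.647
gripper_force: 0.0
```

Call:
{"method": "send_rows", "body": {"targets": [0,0,0.5,0,0,0,2,0,0,0,3.5,0,0,0,4.5,0,0,0,4.5,0], "hand": 1}}

```text
time_s: 7.1
tool_pos: [524.2, -17.3, 410.2]
tcp_rot: [[-0.073, 0.997, 0.012], [0.997, 0.073, -0.001], [-0.002, 0.012, -1.0]]
ft_force: [0.7, -0.4, 1.0]
opening: 0.995
gripper_force: 0.0
```

```bash
python3 -c "
from h import *
s=robot.sense();print(s['tool_pos'],s['tcp_rot'],s['qpos'],s['opening'])
S=viewer.grab_frame('side')
for l in('window','well_mouth','foot'):print(l,[(m['conf'],m['centre']) for m in finder.mark_of(S,l)])"
```

```text
[524.20899518 -17.29446483 410.20002827] [[-7.27330257e-02  9.97275277e-01  1.23259781e-02]
 [ 9.97349943e-01  7.27488141e-02 -8.36825372e-04]
 [-1.73124555e-03  1.22324487e-02 -9.99923682e-01]] [-4.61369074e+00 -1.72212043e+00  1.10018952e+02  9.53536612e-03
  7.09953560e+01 -8.78833157e+00] 0.9951405411923874
window [(0.85, [261.9, 246.6])]
well_mouth [(0.72, [289.8, 268.6]), (0.72, [225.7, 341.9])]
foot [(0.47, [266.7, 222.1])]
```

Call:
{"method": "send_rows", "body": {"targets": [-0.02,-1,0,1.4,-0.02,-2,0,2.8,-0.02,-3,0,4.2,-0.02,-3.47,0,5.6,-0.02,-3.47,0,7,-0.02,-3.47,0,8.4,-0.02,-3.47,0,9.8,-0.02,-3.47,0,11.2,-0.02,-3.47,0,12.6,-0.02,-3.47,0,14,-0.02,-3.47,0,15,-0.02,-3.47,-1.4,15,-0.02,-3.47,-1.4,15,-0.02,-3.47,-1.4,15], "hand": 1}}

```text
time_s: 8.7
tool_pos: [520.7, -121.3, 358.3]
tcp_rot: [[-0.997, -0.072, -0.006], [-0.072, 0.997, 0.002], [0.006, 0.002, -1.0]]
ft_force: [1.0, -0.3, 0.2]
opening: 1.002
gripper_force: 0.0
```

```bash
python3 -c "
from h import *
s=robot.sense();print(s['tool_pos'],s['tcp_rot'],s['qpos'],s['opening'])
S=viewer.grab_frame('side')
save(S,'g1.png',(220,120,350,300),3.3)
print(proj(S,s['tool_pos']+s['tcp_rot'][:,2]*155))"
```

```text
[ 520.71654495 -121.32466366  358.25637583] [[-0.99739286 -0.07192316 -0.00587726]
 [-0.07193412  0.99740798  0.00167439]
 [ 0.0057416   0.0020928  -0.99998133]] [-1.57852076e+01  2.03468243e+00  1.11893349e+02  7.77729624e-04
  6.64221114e+01 -1.09910329e+02] 1.0021252894056152
[[287.39935719 220.4000977 ]]
```

View pics/g1.png

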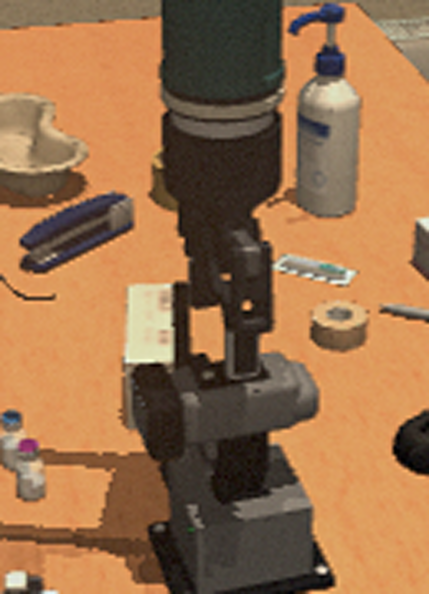

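Call:
{"method": "send_rows", "body": {"targets": [0,0,-0.8,0,0,0,-1.5,0,0,0,-2,0,0,0,-2,0,0,0,-2,0]}}

```text
time_s: 9.25
tool_pos: [522.2, -121.8, 301.4]
tcp_rot: [[-0.997, -0.072, 0.001], [-0.072, 0.997, -0.0], [-0.001, -0.0, -1.0]]
ft_force: [0.5, 0.9, -0.0]
opening: 1.002
gripper_force: 0.0
```

Call:
{"method": "send_rows", "body": {"targets": [0,0,0,0,0,0,0,0,0,0,0,0,0,0,0,0,0,0,0,0,0,0,0,0,0,0,0,0], "hand": -1, "squeeze": 20}}

```text
time_s: 9.95
tool_pos: [522.3, -121.6, 301.7]
tcp_rot: [[-0.997, -0.072, 0.002], [-0.072, 0.997, -0.0], [-0.002, -0.0, -1.0]]
ft_force: [0.4, 1.0, 6.3]
opening: 0.54
gripper_force: 21.1
```

Call:
{"method": "send_rows", "body": {"targets": [0,0,0.1,0,0,0,0.25,0,0,0,0.4,0,0,0,0.6,0,0,0,0.6,0], "squeeze": 35}}

```text
time_s: 10.45
tool_pos: [522.0, -121.8, 319.5]
tcp_rot: [[-0.997, -0.072, 0.001], [-0.072, 0.997, -0.001], [-0.001, -0.001, -1.0]]
ft_force: [-0.2, -0.2, -2.6]
opening: 0.534
gripper_force: 36.1
```

Call:
{"method": "send_rows", "body": {"targets": [0,0,0.4,0,0,0,0.8,0,0,0,1.2,0,0,0,1.6,0,0,0,2.0,0,0,0,2.4,0,0,0,2.7,0,0,0,2.7,0,0,0,2.7,0]}}

```text
time_s: 11.35
tool_pos: [521.7, -121.6, 399.6]
tcp_rot: [[-0.997, -0.072, 0.0], [-0.072, 0.997, -0.0], [-0.0, -0.0, -1.0]]
ft_force: [0.2, 0.1, -2.7]
opening: 0.532
gripper_force: 36.4
```

```bash
python3 -c "
from h import *
s=robot.sense();print(s['tool_pos'],s['ft_force'],s['time_s'])
S=viewer.grab_frame('side');T=viewer.grab_frame('top')
for p in(S,T):
  for l in('window','foot','label'):print(l,[(m['conf'],m['centre']) for m in finder.mark_of(p,l)])
save(S,'l1.png',(200,100,360,300),3)"
```

```text
[ 521.73874697 -121.63608294  399.62905412] [ 0.20424747  0.12001333 -2.6980967 ] 11.35
window [(0.6, [261.0, 208.9])]
foot [(0.55, [294.6, 254.7])]
label [(0.98, [269.8, 222.6])]
window [(0.51, [349.0, 241.9])]
foot []
label [(0.68, [266.8, 232.3])]
```

View pics/l1.png

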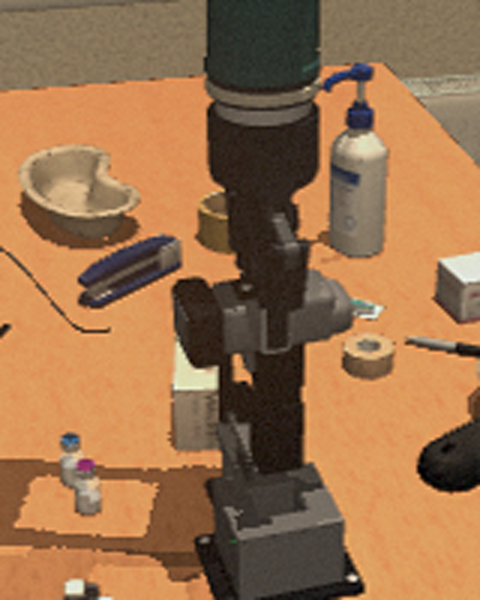

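The scanner hangs upright in the grip with its foot clear above the well. Rows cannot tilt the tool, so I'll take the scanner behind the block and push the handle's front against the block's rear top edge, so that it pivots nose-down in the pads.

Call:
{"method": "send_rows", "body": {"targets": [0.6,0.04,0,0,1.3,0.1,0,0,2.0,0.15,0,0,2.5,0.18,0,0,2.73,0.2,0,0,2.73,0.2,0,0,2.73,0.2,-0.8,0,2.73,0.2,-1.6,0,2.73,0.2,-2.4,0,2.73,0.2,-2.8,0,2.73,0.2,-3.0,0,2.73,0.2,-3.0,0]}}

```text
time_s: 12.95
tool_pos: [603.2, -115.7, 309.1]
tcp_rot: [[-0.997, -0.072, -0.001], [-0.072, 0.997, 0.0], [0.001, 0.0, -1.0]]
ft_force: [0.6, -0.2, -1.7]
opening: 0.533
gripper_force: 36.3
```

Call:
{"method": "send_rows", "body": {"targets": [-0.3,-0.02,0,0,-0.6,-0.04,0,0,-0.8,-0.06,0,0,-1.0,-0.07,0,0,-1.2,-0.09,0,0,-1.4,-0.1,0,0,-1.5,-0.11,0,0]}}

```text
time_s: 13.65
tool_pos: [559.0, -118.8, 310.8]
tcp_rot: [[-0.997, -0.072, 0.004], [-0.072, 0.997, -0.0], [-0.004, -0.0, -1.0]]
ft_force: [4.7, 2.1, -3.4]
opening: 0.537
gripper_force: 36.4
```

Call:
{"method": "send_rows", "body": {"targets": [-0.2,-0.015,0,0,-0.4,-0.03,0,0,-0.6,-0.045,0,0,-0.8,-0.06,0,0,-1.0,-0.07,0,0,-1.2,-0.085,0,0,-1.2,-0.085,0,0]}}

```text
time_s: 14.35
tool_pos: [522.3, -121.8, 310.5]
tcp_rot: [[-0.997, -0.072, 0.001], [-0.072, 0.997, -0.001], [-0.001, -0.001, -1.0]]
ft_force: [2.9, 0.5, 0.7]
opening: 0.534
gripper_force: 36.4
```

```bash
python3 -c "
from h import *
s=robot.sense();print(s['tool_pos'],s['ft_force'],s['time_s'])
S=viewer.grab_frame('side')
for l in('window','foot'):print(l,[(m['conf'],m['centre']) for m in finder.mark_of(S,l)])
save(S,'p1.png',(220,120,370,300),3)"
```

```text
[ 522.31612081 -121.78950134  310.46489957] [2.93282297 0.5178109  0.65040805] 14.35
window [(0.87, [269.5, 253.7])]
foot [(0.88, [321.6, 269.5])]
```

View pics/p1.png

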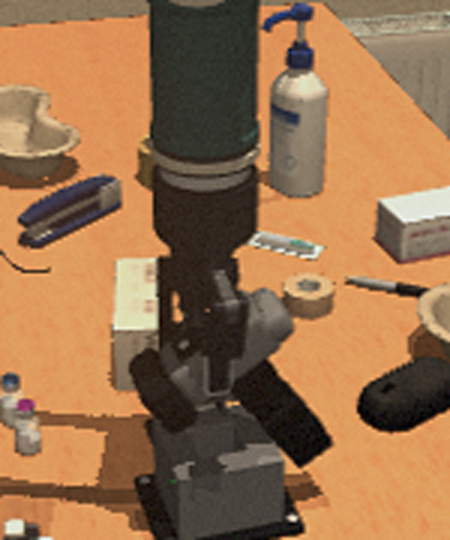

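The scanner has tipped nose-down in the grip by roughly 40°, with the handle leaning on the block edge. Next I compute the tilt.

```bash
cat > tilt.py <<'E'
from h import *
def tilt(verbose=True):
    s=robot.sense(); n=s['tcp_rot'][:,1]; g=s['tool_pos']+s['tcp_rot'][:,2]*151
    h=np.array([-n[1],n[0],0.]);   # heading, scanner looks along tool... 
    h/=np.linalg.norm(h)
    S=viewer.grab_frame('side'); P={}
    for l in('window','foot'):
        m=finder.mark_of(S,l)
        if not m: return None
        c,d=ray(S,m[0]['centre']); P[l]=c+d*((g-c)@n)/(d@n)
    v=P['window']-P['foot']; a,b=v@h,v[2]
    th=np.degrees(np.arctan2(72+0,136)-0); cur=np.degrees(np.arctan2(a,b))
    print('g',g.round(1),'head',h.round(3),'win',P['window'].round(1),'foot',P['foot'].round(1),'len',np.linalg.norm(v).round(1),'(154) tilt',round(cur-th,1))
    w=P['window']-g; print('win rel grip fwd,up',(w@h).round(1),w[2].round(1))
    f=P['foot']-g; print('foot rel grip',(f@h).round(1),f[2].round(1))
    return S,P
if __name__=="__main__":
    tilt()
E
python3 tilt.py
```

```text
g [ 522.8 -121.8  159.2] head [-0.997 -0.072  0.   ] win [ 483.3 -124.7  127.1] foot [ 610.5 -115.5   40.7] len 154.1 (154) tilt 28.0
win rel grip fwd,up 39.6 -32.1
foot rel grip -88.0 -118.5
```

Call:
{"method": "send_rows", "body": {"targets": [-0.2,-0.015,0,0,-0.4,-0.03,0,0,-0.55,-0.04,0,0,-0.7,-0.05,0,0,-0.7,-0.05,0,0]}}

```text
time_s: 15.15
tool_pos: [501.0, -123.0, 309.6]
tcp_rot: [[-0.997, -0.072, -0.001], [-0.072, 0.997, 0.0], [0.001, 0.0, -1.0]]
ft_force: [2.5, 1.7, 0.7]
opening: 0.533
gripper_force: 34.8
```

```bash
python3 tilt.py
```

```text
g [ 500.9 -123.   158.6] head [-0.997 -0.072  0.   ] win [ 461.7 -125.8  117.9] foot [ 612.2 -114.9   61.4] len 161.2 (154) tilt 41.6
win rel grip fwd,up 39.4 -40.7
foot rel grip -111.6 -97.3
```

Call:
{"method": "send_rows", "body": {"targets": [0.3,0.02,0,0,0.7,0.05,0,0,0.7,0.05,0.8,0,0.7,0.05,1.6,0,0.7,0.05,2.4,0,0.7,0.05,3,0,0.7,0.05,3,0], "squeeze": 60}}

```text
time_s: 16.0
tool_pos: [524.1, -121.7, 401.9]
tcp_rot: [[-0.997, -0.072, 0.004], [-0.072, 0.997, -0.001], [-0.003, -0.001, -1.0]]
ft_force: [0.6, -0.7, -2.0]
opening: 0.531
gripper_force: 59.1
```

Call:
{"method": "send_rows", "body": {"targets": [0.5,1,0,0,1,2,0,0,1.5,3,0,0,2,4,0,0,2.5,5,0,0,3,6,0,0,3.4,7,0,0,3.73,7.39,0,0,3.73,7.39,-0.5,0,3.73,7.39,-1,0,3.73,7.39,-1.5,0,3.73,7.39,-1.5,0,3.73,7.39,-1.5,0]}}

```text
time_s: 17.3
tool_pos: [633.9, 99.2, 353.2]
tcp_rot: [[-0.997, -0.071, -0.003], [-0.071, 0.997, -0.0], [0.003, -0.0, -1.0]]
ft_force: [0.2, -0.5, -2.5]
opening: 0.53
gripper_force: 59.6
```

```bash
cat > f.py <<'E'
from tilt import *
S,P=tilt()
T=viewer.grab_frame('top')
for p in(S,T):
    for l in('label','window'): print(l,[(round(m['conf'],2),np.round(m['centre'],1),atz(p,m['centre'],70 if l=='label' else P['window'][2]).round(1)) for m in finder.mark_of(p,l)[:2]])
c=np.zeros((600,760,3),np.uint8)
b=cv2.resize(S['frame'][110:260,240:360,::-1],None,fx=4,fy=4);a=cv2.resize(T['frame'][150:270,210:280,::-1],None,fx=4,fy=4)
c[:,:480]=b;c[:480,480:]=a;cv2.imwrite('pics/f1.png',c)
s=robot.sense();print(s['time_s'],s['tool_pos'],s['ft_force'],s['gripper_force'])
E
python3 f.py
```

```text
g [633.6  99.1 202.2] head [-0.997 -0.071  0.   ] win [602.1  96.8 157.8] foot [722.1 105.3 102.7] len 132.3 (154) tilt 37.5
win rel grip fwd,up 31.6 -44.4
foot rel grip -88.8 -99.5
label [(0.61, array([268.6, 218.9]), array([511.1, 108.8,  70. ]))]
window [(0.76, array([300.9, 190.3]), array([602.1,  96.8, 157.8])), (0.18, array([355.4, 253.4]), array([ 649.5, -211.5,  157.8]))]
label []
window [(0.83, array([264.8, 199.6]), array([591. , 103.5, 157.8]))]
17.7 [634.71239261 100.18587572 355.32603611] [ 0.2020244  -0.93180835 -2.78884441] 59.64412450790405
```

View pics/f1.png

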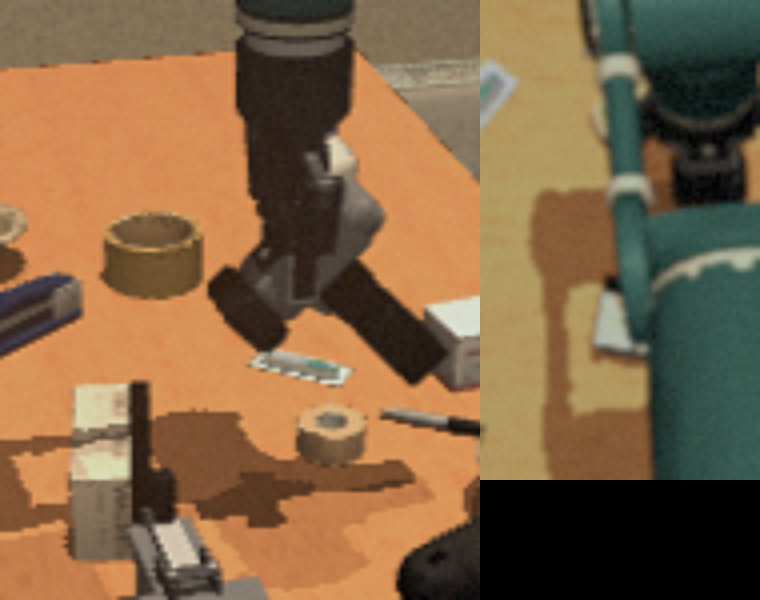

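The scanner is held about 45° nose-down behind the carton, with its nose at crop (245,310) and its foot at (425,370). I'll fit its pose from these image corners and check where the barcode lies by rectifying the earlier carton crop.

```bash
cat > fit.py <<'E'
from h import *
from scipy.optimize import least_squares
np.set_printoptions(precision=1,suppress=True,linewidth=220)
s=robot.sense();S=viewer.grab_frame('side');T=viewer.grab_frame('top')
n=s['tcp_rot'][:,1];h=np.array([-n[1],n[0],0]);h/=np.linalg.norm(h);yv=np.cross([0,0,1],h);g=s['tool_pos']+[0,0,-151]
C=[((405,385),(18,16,0)),((447,350),(-18,16,0)),((210,290),(71,29,160)),((228,265),(45,29,160)),((268,348),(71,29,112)),((290,325),(45,29,112))]
def W(q,X):
    t=q[0];dx,dz=X[0]-8-q[1],X[2]-137-q[2]
    return g+h*(dx*np.cos(t)+dz*np.sin(t))+yv*X[1]+np.array([0,0,-dx*np.sin(t)+dz*np.cos(t)])
f=lambda q:np.concatenate([proj(S,W(q,X))[0]-(240+u[0]/4,110+u[1]/4) for u,X in C])
r=least_squares(f,[.75,0,0],loss='soft_l1',x_scale=[.1,10,10]);q=r.x
w=W(q,(72,0,136));d=W(q,(73,0,136))-w
print('tilt',np.degrees(q[0]),'grip offs',q[1:],'res',f(q));print('window',w,'ray',d*100,'foot',W(q,(0,0,0)))
for L in([508,92,70],[509,118.6,70]):
    L=np.array(L); print('ahead',(L-w)@d,'lat',(L-w)@yv,'perp',(L-w)@np.cross(d,yv)) 
# barcode: rectify upper face of carton (fit 508.7,118.6,-9deg)
a=np.radians(-9);R=np.array([[np.cos(a),-np.sin(a)],[np.sin(a),np.cos(a)]])
co=[(-28,-66),(28,-66),(28,66),(-28,66)];X=[[*(R@c+[508.7,118.6]),70] for c in co]
for p,n_,o,k in((T,'t1',(230,200),5),(S,'s1',(235,195),5)):
    src=((proj(p,X)-o)*k).astype(np.float32);dst=np.float32([(0,0),(14,0),(14,33),(0,33)])
    im=cv2.imread(f'pics/{n_}.png',0);big=cv2.warpPerspective(im,cv2.getPerspectiveTransform(src,dst*8),(112,264))
    print(n_,'rows: along length from y=-66 up; cols x -28..28');print(cv2.resize(big,(14,22),interpolation=cv2.INTER_AREA))
E
python3 fit.py
```

```text
tilt 38.77133059275068 grip offs [ 8.1 -3.1] res [-0.5 -0.7 -1.3 -0.2  2.1  2.9  5.   2.7 -1.7 -0.7  0.  -1.3]
window [589.9  96.9 171. ] ray [-77.8  -5.6 -62.6] foot [730.8 107.1 110. ]
ahead 127.19690924600465 lat -0.9664772329511244 perp -27.357419024656743
ahead 124.92482323385065 lat -27.425261120772227 perp -29.182351990809785
t1 rows: along length from y=-66 up; cols x -28..28
[[140 154 148 146 152 157 153 146 143 139  97  66  62  87]
 [159 174 172 172 172 171 172 171 173 164 103  19  11  62]
 [160 172 171 171 170 171 171 171 174 169 109  23   7  56]
 [150 175 171 172 171 172 171 170 174 166  96  11   7  65]
 [156 175 170 170 170 170 169 168 167 160  99  21  11  63]
 [159 173 170 170 169 170 170 157 146 151 114  22   8  52]
 [149 174 172 170 169 169 169 163 157 160 108  17   9  62]
 [153 174 171 172 170 169 170 162 153 153 108  24   7  62]
 [159 173 169 171 169 168 170 160 153 157 115  26  11  56]
 [149 173 172 171 170 170 171 170 172 171 113  22   7  60]
 [149 174 171 172 171 171 171 171 173 167 109  28   9  60]
 [158 175 172 171 171 169 170 171 172 168 120  32   7  53]
 [152
[... 1236 characters left out ...]
9 209 210 210 212 210 209 212 214 126  36  40  30]
 [175 208 211 209 208 204 208 210 212 213 141  37  38  33]
 [175 207 210 210 205 198 206 212 213 214 144  41  40  37]
 [169 209 211 207 205 200 204 205 199 202 138  46  36  39]
 [161 209 209 209 208 206 207 197 175 177 119  42  38  36]
 [156 210 208 209 209 206 207 190 174 192 116  32  36  37]
 [169 213 211 209 205 203 207 191 156 160 122  40  37  35]
 [167 209 208 208 205 202 203 190 151 153 130  47  38  39]
 [162 208 207 207 202 196 202 195 169 169 127  44  37  39]
 [164 211 209 205 202 198 202 196 174 179 140  47  37  43]
 [161 212 209 208 208 206 206 203 200 205 149  46  32  38]
 [165 191 198 202 198 194 196 193 197 207 162  56  39  47]]
```

```bash
cat > fit2.py <<'E'
from h import *
from scipy.optimize import least_squares
np.set_printoptions(precision=1,suppress=True,linewidth=200)
s=robot.sense();n=s['tcp_rot'][:,1];h=np.array([-n[1],n[0],0]);h/=np.linalg.norm(h);yv=np.cross([0,0,1],h);g=s['tool_pos']+[0,0,-151]
M={}
for i in range(3):
    for c in('side','top'):
        p=viewer.grab_frame(c);M['p'+c]=p
        for l in('window','foot','label'):
            m=finder.mark_of(p,l)
            if m and m[0]['conf']>.3: M.setdefault((c,l),[]).append(m[0]['centre'])
for k,v in M.items():
    if k[0]!='p': print(k,np.array(v).tolist(), atz(M['p'+k[0]],np.mean(v,0),70) if k[1]=='label' else '')
if ('side','window') in M and ('top','window') in M: print('tri window',*tri(ray(M['pside'],np.mean(M['side','window'],0)),ray(M['ptop'],np.mean(M['top','window'],0))),'g',g)
def W(q,X):
    t=q[0];dx,dz=X[0]-8-q[1],X[2]-138-q[2]
    return g+h*(dx*np.cos(t)+dz*np.sin(t))+yv*X[1]+np.array([0,0,-dx*np.sin(t)+dz*np.cos(t)])
C=[(M['p'+c],np.mean(v,0),(72,0,136) if l=='window' else (0,0,0)) for (c,l),v in ((k,v) for k,v in M.items() if k[0]!='p') if l!='label']
f0=lambda q:np.concatenate([(proj(p,W(q,X))[0]-u)/1.5 for p,u,X in C])
f=lambda q:np.append(f0(q),q[1:]/5)
q=least_squares(f,[.75,0,0],loss='soft_l1',x_scale=[.1,10,10]).x
w=W(q,(72,0,136));d=W(q,(73,0,136))-w
print('tilt',np.degrees(q[0]),'offs',q[1:],'res',f0(q)*1.5);print('window',w,'foot',W(q,(0,0,0)),'t',robot.sense()['time_s'])
L=np.array([508,92,70]);print('ahead',(L-w)@d,'lat',(L-w)@yv,'perp',(L-w)@np.cross(d,yv))
E
python3 fit2.py
```

```text
('side', 'window') [[297.2, 191.1], [298.6, 189.9], [297.8, 188.9]] 
('side', 'foot') [[345.0, 198.3], [344.4, 199.8], [344.3, 197.4]] 
('side', 'label') [[268.3, 220.0], [268.3, 223.1], [231.2, 268.0]] [463.1  25.   70. ]
('top', 'window') [[268.2, 198.0], [268.6, 195.6], [267.3, 198.9]] 
tri window [594.7  94.  161.6] 3.777169904361967 g [634.6 100.2 204. ]
tilt 42.95236242877052 offs [2.9 1.2] res [-0.5 -0.1  0.9  0.2 -1.1  1.6]
window [592.2  97.2 160. ] foot [737.2 107.7 109.5] t 19.0
ahead 123.09508025678011 lat -0.9210538774101042 perp -8.404305871210227
```

Call:
{"method": "send_rows", "body": {"targets": [0.06,0.07,-0.14,0,0.12,0.15,-0.27,0,0.12,0.15,-0.27,0,0.12,0.15,-0.27,0,0.12,0.15,-0.27,0,0.12,0.15,-0.27,0]}}

```text
time_s: 19.6
tool_pos: [638.2, 104.7, 346.6]
tcp_rot: [[-0.997, -0.072, 0.0], [-0.072, 0.997, 0.0], [-0.0, -0.0, -1.0]]
ft_force: [0.4, -0.5, -2.4]
opening: 0.531
gripper_force: 59.6
```

```bash
sed -i 's/508,92,70/507.5,95.5,70/' fit2.py; python3 fit2.py; python3 -c "
from h import *
s=robot.sense();print(s['tool_pos'],s['ft_force'],s['gripper_force'],s['qd'])"
```

```text
('side', 'window') [[298.1, 190.3], [300.5, 192.0], [302.3, 191.8]] 
('side', 'foot') [[343.6, 201.1], [346.5, 202.7], [342.9, 203.5]] 
('side', 'label') [[267.7, 222.6], [271.2, 221.6], [267.2, 217.8]] [509.8  99.3  70. ]
('top', 'window') [[333.8, 223.0], [266.7, 194.9], [267.7, 198.4]] 
('top', 'foot') [[265.2, 197.8]] 
tri window [575.9  29.6 190.2] 17.04031808045108 g [638.2 104.7 195.6]
tilt 39.28413229507494 offs [-0.9 -0.6] res [ -4.4   0.1  -1.8   0.6 -23.8  -4.9  -2.4 -37.4]
window [589.1 101.1 153.5] foot [730.5 111.4  93.8] t 20.8
ahead 116.1309867554677 lat -0.2686525819355934 perp -12.859630968122417
[638.16629166 104.70082305 346.46990152] [ 0.31040932  0.55914883 -1.85736356] 59.64474320411682 [-0.01290803 -0.08684723 -0.01207815 -0.00792393  0.00361983 -0.04369663]
```

```bash
sed -e "s/^M={}/M={}; OK=dict(sidewindow=(300,190),sidefoot=(344,201),topwindow=(267.5,197),sidelabel=(269,221))/" -e "s/if m and m\[0\]\['conf'\]>.3:/m=[x for x in m if c+l in OK and np.hypot(*(np.array(x['centre'])-OK[c+l]))<9]\n            if m:/" fit2.py > fit3.py; python3 fit3.py
```

```text
('side', 'window') [[299.8, 191.6], [300.3, 190.0], [300.2, 189.9]] 
('side', 'foot') [[344.3, 199.9], [343.5, 202.9], [344.3, 203.3]] 
('side', 'label') [[269.5, 221.7], [269.3, 218.2], [268.0, 220.0]] [511.1 102.9  70. ]
('top', 'window') [[266.6, 197.3], [266.4, 198.8], [265.5, 198.0]] 
tri window [598.3  99.2 155.9] 4.204765195069414 g [638.2 104.7 195.5]
tilt 39.569962634541945 offs [5.  1.8] res [-2.   0.2  0.6  0.1 -0.7  0.4]
window [595.2 101.6 155. ] foot [737.  111.8  96. ] t 22.0
ahead 121.88062802483692 lat -0.24901962248666276 perp -9.4900268666999
```

Call:
{"method": "send_rows", "body": {"targets": [0.13,0.05,-0.13,0,0.13,0.05,-0.13,0,0.13,0.05,-0.13,0,0.13,0.05,-0.13,0,0.13,0.05,-0.13,0,0.13,0.05,-0.13,0,0.13,0.05,-0.13,0,0.13,0.05,-0.13,0]}}

```text
time_s: 22.8
tool_pos: [642.1, 106.2, 342.7]
tcp_rot: [[-0.997, -0.072, 0.0], [-0.072, 0.997, 0.0], [-0.0, 0.0, -1.0]]
ft_force: [1.1, 0.3, -2.3]
opening: 0.528
gripper_force: 59.6
```

```bash
python3 -c "
from plant import robot
s=robot.sense();print(s['tool_pos'],s['ft_force'],s['gripper_force'],s['time_s']);print(robot.job_done())"
```

```text
[642.07821225 106.17940322 342.69648297] [ 1.12940198  0.340916   -2.34337003] 59.6416711807251 22.8
the job is handed in; nothing more can be done
None
```

I slid the bolt to its stop and drew the scanner straight up. I handed in at 22.8 s with the scanner held still about 12 cm from the barcode, sloping about 41° down. The hand-in gave no verdict. The aim estimate is good to roughly a centimetre, because the barcode itself could not be made out in the pictures and its position came only from the trained network.

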